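# Fetch the tea light from under the wire shelf with the reacher

## Task

A tea light has got under the low wire shelf. Hold the reacher by its grip and trigger, bring its open jaws round the tea light from the shelf's right-hand side, squeeze the trigger so that the jaws close on it there, draw it fully out from under the shelf, then let go of the trigger so that the tea light is left standing free on the worktop. Use only the reacher on the tea light, never the robot's own fingers, and leave the garlic bulb under the shelf where it is.

Things in the scene. Friction and masses are not known exactly. Their poses are not given: they have to be found in the camera images.
- reacher_grip (a point): Reacher (0.36 kg), grey, black and aluminium, 310 mm long, lying on its side on the worktop right of the shelf; loose, slides flat. Point: middle of what is squeezed, 26 mm up. +x to the jaws, z up. Squeezed along x: fixed bar behind (rear face x -30 mm), black trigger bar in front (face +27), bars 66 long in y, 44 high; finger room all round; shaft housing from y -34 on, 34 high.
- reacher_jaws (a point): On the reacher, where a small round thing should stand between its jaws, 16 mm above the underside; 248 mm in x and -48 mm in y from the grip point, same axes. Jaws run along x from 43 mm behind this point to 29 mm ahead, 8 to 25 mm high; open, their tips are about 92 mm apart inside, 118 outside. The head behind them is 62 mm wide and 32 mm high.
- trigger_bar (a joint): How far the trigger is squeezed, m: 0 released (57 mm over both bars, jaws open) to 0.016 (41 mm, jaws shut). Sprung: 5 N at the start, 12 N at the end. Both jaws turn in with it, 0.035 rad each per mm; at 0.003 the tips are still 76 mm apart inside, 102 outside, at about 0.012 they are closed on the tea light. To move the tool with jaws open, hold it with the fingers 54 mm apart.
- tealight_center (a point): Tea light: flat round candle in a thin metal cup, 38 mm across, 15 mm high, 30 g, standing loose on the worktop under the shelf; the point is its centre, 7.5 mm up.
- garlic_center (a point): Garlic bulb, 55 mm across and high, loose on the worktop under the shelf beside the tea light (either may be the nearer one to the robot); the point is its centre, 27 mm up. Not to be moved.
- rack: Low wire shelf on four legs, fixed in the middle of the worktop; 260 (its x) by 200 mm (its y), top 78 mm up, 70 mm free height below; legs at the corners, feet 12 mm thick. Two jars up to 110 mm tall stand on it along its +y edge. Origin on the worktop under its centre; its +y points away to the left; its -y side (100 mm from the centre, facing right) is the one to reach in from.
There are look-alikes about, which are no part of the job. There is more than one size of the part that bears tealight_center; the job needs the smaller.

How it is judged:
On the way:
1. the trigger is squeezed and the jaws have closed on the tea light under the shelf (value of joint trigger_bar above 0.008 m and contact force between reacher and tealight above 0.6 N and y of tealight_center in the frame of rack above -0.09 m), for 0.2 s.
At the end, for the whole second after the job is handed in: The tea light stands upright (within 10 degrees) and at rest on the worktop on the open side of the shelf, its whole rim out from under the shelf (its centre 22 to 350 mm outside the shelf's -y edge); the trigger is released (under 4 mm) and the jaws no longer press on the tea light (y of tealight_center in the frame of rack between -0.45 and -0.122 m and height (world z) of tealight_center between 0 and 0.02 m and angle between tealight_center's own z axis and vertical below 0.17 rad and linear speed of tealight below 0.02 m/s and value of joint trigger_bar below 0.004 m and contact force between reacher and tealight below 0.3 N); the robot touches nothing.
It fails at once if the robot's fingers or arm touch the tea light (contact force between any of the fingers, the arm and tealight above 0.2 N).
It fails at once if the garlic bulb is moved more than 25 mm (distance of garlic_center from where it was at the start of the episode above 0.025 m).
It also fails if it takes over 42 s, if anything falls off the work surface, if the arm or the gripper's body presses on something with over 40 N, if the wrist force passes 120 N, or if a joint passes its speed limit or range.

## Robot

A 6-joint arm with a two-finger parallel gripper is mounted at the origin on a cart in front of the work surface, level with it; the furniture and walls round the work are solid. World frame = base frame: x ahead of the robot, y to its left, z up, the work surface at z = 0. Lengths are in m, angles in rad, forces in N, time in s.
With the tool pointing down it reaches from about 0.25 to 0.775 m from the base axis. Payload 4 kg.
Tool frame: the origin (TCP) lies at the very end of the fingers, on their centre line; the grasp point (between the pads) lies 19 mm behind it; z points along the fingers, y is the line along which they close (so a half turn about z gives the same grasp; the last joint's range is limited). The gripper opens to 94 mm and grips with 3 to 60 N. Pads are 16 mm wide; open, the fingers measure 119 mm over their backs; the gripper's body (75 mm by 177 mm) begins 78 mm behind the grasp point.
Start: joints at [1.061, 0.087, 1.371, -0, 1.684, -0.103], TCP at [0.218, 0.505, 0.206] pointing down, gripper open.
Joint ranges: [-3.1, 3.1], [-0.76, 2.03], [0.27, 2.55], [-1.08, 4.22], [0.17, 2.65], [-2.57, 2.57]. Speed limits (rad/s): [2.79, 2.79, 3.14, 3.14, 3.14, 3.14].

## Interface

Orientations are given as a unit quaternion [w, x, y, z].
In Python, from cell import read_state, capture, job_done gives the robot as it stands.
- The arm moves only by the tool jog_arm, never from a script. Its argument "rows" is text: rows parted by semicolons, each of 4 numbers parted by spaces: the shift along the tool's x, y, z in mm, then the turn about the tool's z in degrees. A call has exactly 8 rows; each row shifts and turns the commanded pose from where the row before left it, along the tool's axes as they then stand; what a row does not reach is not made up. A row lasts 1/12 s, in which the tool goes at most 41.7 mm and 7.16 degrees, less where a joint would pass 70% of its speed; a pose out of reach is approached as far as the arm can. A call is refused whole if a number of a shift passes 41.7 or a number of a turn 7.16, either way. A call with a gripper value outside its range is refused whole. "grip" is the opening, from 0 (shut) to 1 (fully open), set as the call begins (left out, the last holds). The fingers move at their own pace and stop on an object; the grip force is fixed at half the most. Time passes only in rows, so rows that do not move let the fingers close, or fill a call up. It gives the time, the measured TCP pose, the force, the opening and the grip force at its end, in the units of the state.
- read_state(): the state, without advancing time (a new reading comes with each control period).
- capture(name): name is "side" or "top" or "wrist"; returns a dict with "image" (400x640x3 uint8, blue, green, red), "fx", "fy", "cx", "cy" (pixels), "dist_coeffs" ([k1, k2, p1, p2, k3] as OpenCV has them; the pictures are not rectified), "world_to_cam" (4x4, takes a point from world to camera coordinates). Camera axes: x right, y down, z forward; pixel columns grow to the right and rows downward; lengths in m; the calibration is good to about 2 mm. A picture is of the moment at which its call begins. There is no depth.
- job_done(): hands the job in; it is judged then, once.
The state is a dict: "t": time; "joint_pos": joint angles; "qd": joint speeds; "effort": joint torques, N m; "eef_pos": TCP position; "tcp_rot": TCP orientation; "ft_force": force on the tool from outside, world axes, zero at the start; "ft_torque": the same for the moment, N m; "opening": opening from 0.0 (shut) to 1.0 (fully open); "finger_force": force on a finger pad.
Only numpy, scipy, OpenCV 4.12 (cv2) and the standard library are available. Lean on these libraries where they do the work, as an engineer would, in place of code of your own. Each camera call takes 0.05 s, during which the arm holds its last target. There are 200 camera calls.

## Working session

There is one attempt and no reset: what is moved stays moved. The work goes in short steps, Python scripts to look and compute and a tool call to move; the robot and the scene stay as the last step left them, time stands still between calls to the robot, and variables do not carry over. Pictures are saved under pics/ and viewed, at most 10 in all, crops included, and the job is handed in when it is done.

Besides the shell and the picture viewer there is one more tool, called after ">>>" as name(argument=value, ...), one argument or row to a line, values as JSON. jog_arm: Moves the arm, as the interface text tells. Its arguments: {"type":"object","properties":{"rows":{"type":"string"},"grip":{"type":"number"}},"required":["rows"]}

```bash
mkdir -p pics; ls; cat > h.py <<'E'
import numpy as np, cv2
from cell import read_state, capture, job_done
def ray(c,uv,z):
    K=np.array([[c["fx"],0,c["cx"]],[0,c["fy"],c["cy"]],[0,0,1]]);T=np.array(c["world_to_cam"])
    n=cv2.undistortPoints(np.array(uv,float).reshape(-1,1,2),K,np.array(c["dist_coeffs"]))[:,0]
    R=T[:3,:3];o=-R.T@T[:3,3];out=[]
    for a,zz in zip(n,np.broadcast_to(z,len(n))):
        d=R.T@np.array([a[0],a[1],1]);out.append(o+d*(zz-o[2])/d[2])
    return np.array(out)
def proj(c,P):
    K=np.array([[c["fx"],0,c["cx"]],[0,c["fy"],c["cy"]],[0,0,1]]);T=np.array(c["world_to_cam"])
    return cv2.projectPoints(np.array(P,float).reshape(-1,3),cv2.Rodrigues(T[:3,:3])[0],T[:3,3],K,np.array(c["dist_coeffs"]))[0][:,0]
E
python3 - <<'E'
from h import *
import pickle
for n in("side","top"):
    c=capture(n);cv2.imwrite(f"pics/{n}0.png",c["image"]);pickle.dump(c,open(n+"0.pkl","wb"))
    T=np.array(c["world_to_cam"]);print(n,-T[:3,:3].T@T[:3,3],T[2,:3])
s=read_state();print(s["t"],s["eef_pos"],s["tcp_rot"],s["opening"])
E
```

```text
pics
side [ 0.40141171 -1.2219396   0.83404868] [ 0.11147477  0.81370555 -0.57048808]
top [ 0.46338235 -0.11271443  0.93584561] [ 0.08030471  0.02507523 -0.99645491]
0.1 [0.21736762 0.5047069  0.20445527] [-2.97967551e-04  2.01994901e-01  9.79386093e-01 -9.22716913e-04] 0.9994664890932705
```

View pics/top0.png

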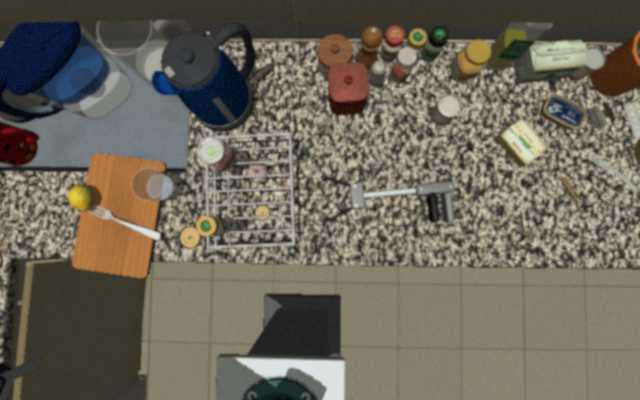

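View pics/side0.png

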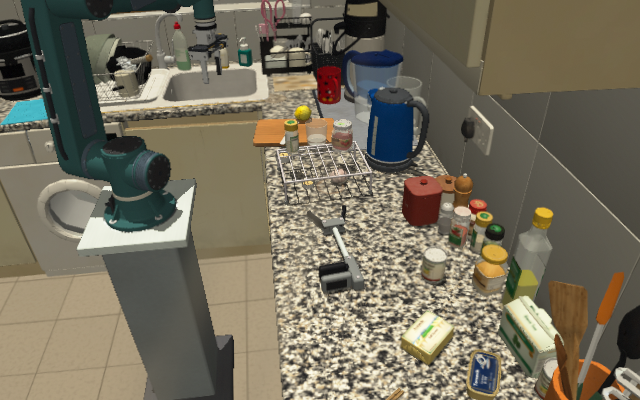

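Top: reacher from about (355,195) to (455,200) px, jaws left. The shelf spans (205–297,135–247), with the tea light seen through the wires near (262,212) and the garlic near (257,170). A look-alike sits at (190,237). I'll zoom in.

```bash
python3 - <<'E'
from h import *
c=capture("top");im=c["image"]
cv2.imwrite("pics/t1.png",cv2.resize(im[125:255,175:305],None,fx=4.6,fy=4.6,interpolation=3))
cv2.imwrite("pics/t2.png",cv2.resize(im[165:235,340:465],None,fx=6.4,fy=6.4,interpolation=3))
E
```

```text
(no output)
```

View pics/t1.png

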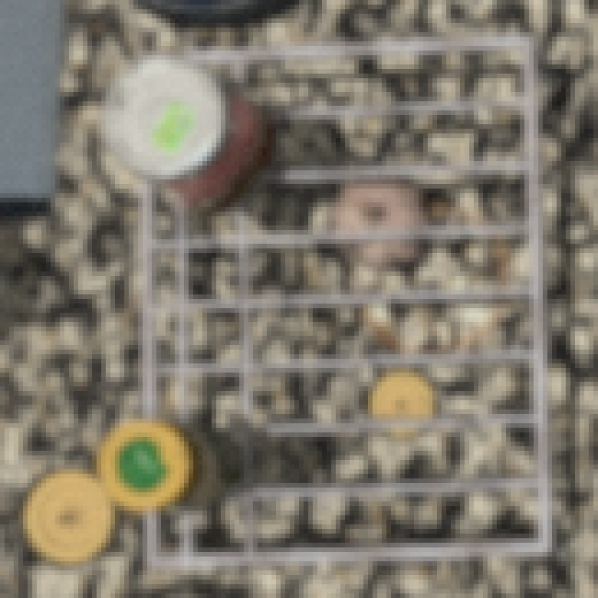

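View pics/t2.png

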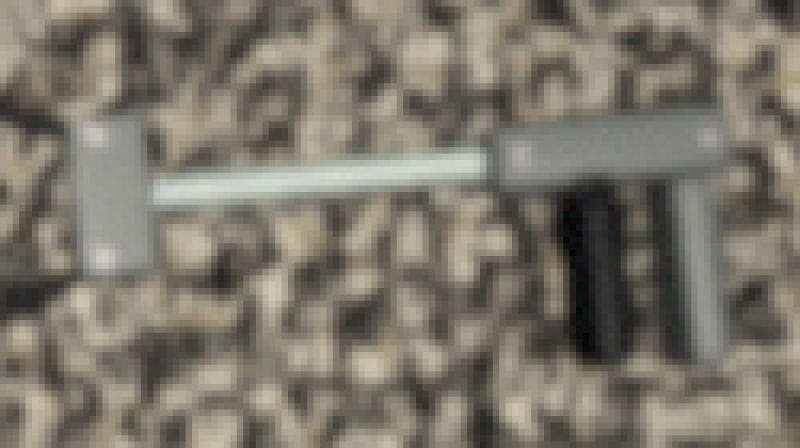

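```bash
python3 - <<'E'
from h import *
import pickle
c=pickle.load(open("top0.pkl","rb"))
f1=lambda p:np.array(p)/4.6+[175-.5+.1,125-.4]
f2=lambda p:np.array(p)/6.4+[340-.42,165-.42]
np.set_printoptions(precision=4,suppress=True)
print("tl",ray(c,f1([[402,400]]),.015)); print("big",ray(c,f1([[24,515],[115,515]]),.0));print("tl edges",ray(c,f1([[370,400],[434,400]]),.015))
print("garlic",ray(c,f1([[380,222]]),.03))
print("rack",ray(c,f1([[545,547],[530,45],[150,558],[145,55]]),.078))
h=ray(c,f2([[75,118],[145,115],[80,275],[152,270]]),.032);print("head",h,h.mean(0))
print("rivets",ray(c,f2([[95,135],[104,259],[521,153],[709,137]]),[.032,.032,.034,.034]))
print("shaft",ray(c,f2([[152,193],[485,164]]),.02))
print("housing",ray(c,f2([[492,132],[725,110],[497,187],[728,165]]),.034))
print("bars end",ray(c,f2([[582,360],[625,358],[690,360],[722,358]]),.048))
print("bars base",ray(c,f2([[575,190],[612,185],[672,185],[712,178]]),.048))
E
```

```text
tl [[0.5117 0.0512 0.015 ]]
big [[0.4452 0.263  0.    ]
 [0.4462 0.2118 0.    ]]
tl edges [[0.5114 0.0687 0.015 ]
 [0.512  0.0337 0.015 ]]
garlic [[0.6069 0.0633 0.03  ]]
rack [[ 0.4357 -0.0343  0.078 ]
 [ 0.6923 -0.0207  0.078 ]
 [ 0.4263  0.1659  0.078 ]
 [ 0.6853  0.1794  0.078 ]]
head [[ 0.5844 -0.17    0.032 ]
 [ 0.586  -0.1968  0.032 ]
 [ 0.5241 -0.1725  0.032 ]
 [ 0.5264 -0.1999  0.032 ]] [ 0.5552 -0.1848  0.032 ]
rivets [[ 0.578  -0.1777  0.032 ]
 [ 0.5303 -0.1816  0.032 ]
 [ 0.5731 -0.34    0.034 ]
 [ 0.5803 -0.4117  0.034 ]]
shaft [[ 0.5572 -0.2009  0.02  ]
 [ 0.5703 -0.3296  0.02  ]]
housing [[ 0.581  -0.329   0.034 ]
 [ 0.5908 -0.4179  0.034 ]
 [ 0.56   -0.3308  0.034 ]
 [ 0.5697 -0.4188  0.034 ]]
bars end [[ 0.4941 -0.3588  0.048 ]
 [ 0.4951 -0.3748  0.048 ]
 [ 0.4947 -0.399   0.048 ]
 [ 0.4956 -0.4109  0.048 ]]
bars base [[ 0.5578 -0.3566  0.048 ]
 [ 0.5599 -0.3705  0.048 ]
 [ 0.5602 -0.3929  0.048 ]
 [ 0.5631 -0.408   0.048 ]]
```

>>> jog_arm(
  rows="-26.5 -28.9 -8 0;-26.5 -28.9 -8 0;-26.5 -28.9 -8 0;-26.5 -28.9 -8 0;-26.5 -28.9 -8 0;-26.5 -28.9 -8 0;-26.5 -28.9 -8 0;-26.5 -28.9 -8 0",
  grip=1,
)

```text
t: 0.82
eef_pos: [0.3207, 0.2071, 0.2697]
tcp_rot: [0.0, 0.202, 0.979, 0.0]
ft_force: [0.6, -0.8, -0.4]
opening: 1.004
finger_force: 0.0
```

```bash
python3 -c "
from h import *
s=read_state();print(s['t'],s['joint_pos'],s['eef_pos'],s['tcp_rot'])"
```

```text
0.8167 [ 4.24692553e-01 -2.95979120e-01  1.59284827e+00 -8.45385868e-05
  1.84439603e+00 -7.40065411e-01] [0.32070833 0.20711533 0.2696987 ] [1.56426258e-04 2.01638610e-01 9.79459975e-01 6.32254992e-05]
```

>>> jog_arm(
  rows="-26.5 -28.9 0 0;-26.5 -28.9 0 0;-26.5 -28.9 0 0;-26.5 -28.9 0 0;-26.5 -28.9 0 0;-26.5 -28.9 0 0;-26.5 -28.9 0 0;-26.5 -28.9 0 0",
)

```text
t: 1.48
eef_pos: [0.4241, -0.0893, 0.2693]
tcp_rot: [0.0, 0.202, 0.979, 0.0]
ft_force: [0.2, -0.0, 0.0]
opening: 1.002
finger_force: 0.0
```

>>> jog_arm(
  rows="-26.5 -28.9 0 0;-26.5 -28.9 0 0;-26.5 -28.9 0 0;-26.5 -28.9 0 0;-26.5 -28.9 0 0;-26.5 -28.9 0 0;-26.5 -28.9 0 0;-26.5 -28.9 0 0",
)

```text
t: 2.15
eef_pos: [0.5275, -0.3853, 0.2687]
tcp_rot: [-0.0, 0.202, 0.979, 0.0]
ft_force: [-0.0, 0.4, 0.2]
opening: 1.003
finger_force: 0.0
```

>>> jog_arm(
  rows="0 0 8 7.16;0 0 8 7.16;0 0 8 7.16;0 0 8 7.16;0 0 8 7.16;0 0 8 7.16;0 0 8 7.16;0 0 8 7.16",
)

```text
t: 2.82
eef_pos: [0.5271, -0.3834, 0.2043]
tcp_rot: [-0.001, 0.649, 0.761, 0.0]
ft_force: [0.4, -0.6, 0.4]
opening: 0.999
finger_force: 0.0
```

>>> jog_arm(
  rows="0 0 10 7.16;0 0 10 7.16;0 0 10 7.16;0 0 10 7.16;0 0 10 7.16;0 0 10 7.16;0 0 10 7.16;0 0 0 7.16",
)

```text
t: 3.48
eef_pos: [0.526, -0.3824, 0.1318]
tcp_rot: [-0.003, 0.934, 0.357, -0.001]
ft_force: [-0.3, 0.8, 0.5]
opening: 1.005
finger_force: 0.0
```

>>> jog_arm(
  rows="0 0 0 7.16;0 0 0 7.16;0 0 0 7.16;0 0 0 7.16;0 0 0 7.16;0 0 0 0.6;0 0 0 0;0 0 0 0",
)

```text
t: 4.15
eef_pos: [0.5272, -0.3834, 0.1351]
tcp_rot: [-0.0, 0.999, 0.051, -0.0]
ft_force: [-0.1, 1.1, 1.0]
opening: 1.004
finger_force: 0.0
```

```bash
python3 - <<'E'
from h import *
import pickle
from scipy.spatial.transform import Rotation as Ro
s=read_state();q=s['tcp_rot'];R=Ro.from_quat([q[1],q[2],q[3],q[0]]).as_matrix()
print(s['t'],s['eef_pos'],R.round(3),s['joint_pos'])
d=np.array([.5282,-.3845,.007])-s['eef_pos'];print(R.T@d*1000)
c=capture("wrist");cv2.imwrite("pics/w1.png",c["image"]);pickle.dump(c,open("w1.pkl","wb"))
G=np.array([.528,-.383,0]);x=np.array([-.1011,.9949,0]);y=np.array([-.9949,-.1011,0])
L=[G+a*x+b*y+[0,0,.048] for a,b in[(.027,-.033),(.027,.033),(-.03,-.033),(-.03,.033)]]
print(proj(c,L).round())
E
```

```text
4.15 [ 0.52718559 -0.38340718  0.13510372] [[ 0.995  0.102 -0.   ]
 [ 0.102 -0.995  0.   ]
 [-0.    -0.001 -1.   ]] [-7.15778588e-01  3.35737134e-01  1.21527471e+00  8.41932432e-05
  1.59122374e+00  7.52390566e-01]
[  0.94552711   1.25849267 128.10272517]
[[290. 165.]
 [291. 231.]
 [349. 165.]
 [347. 231.]]
```

View pics/w1.png

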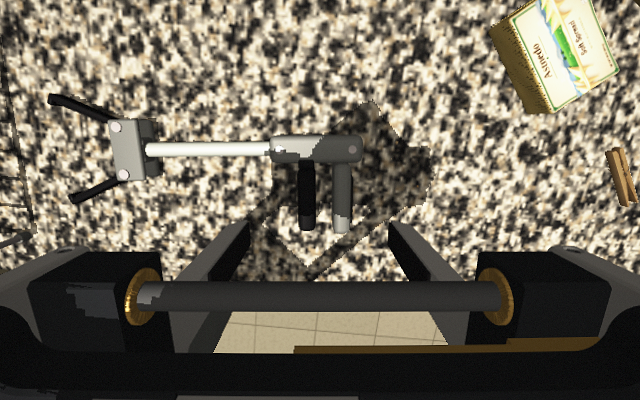

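The wrist view shows the bars at px x 299–352, rows 163–231, close to the prediction and perhaps 4 mm further back. The shaft is square to the hand. Descending.

>>> jog_arm(
  rows="1 4 16 0;0 0 20 0;0 0 20 0;0 0 20 0;0 0 20 0;0 0 17 0;0 0 15 0;0 0 0 0",
)

```text
t: 4.87
eef_pos: [0.5264, -0.3854, 0.0029]
tcp_rot: [-0.003, 0.999, 0.051, -0.003]
ft_force: [-0.5, 1.3, -0.3]
opening: 0.999
finger_force: 0.0
```

>>> jog_arm(
  rows="0 0 0 0;0 0 0 0;0 0 0 0;0 0 0 0;0 0 0 0;0 0 0 0;0 0 0 0;0 0 0 0",
  grip=0.58,
)

```text
t: 5.53
eef_pos: [0.529, -0.3882, 0.0081]
tcp_rot: [0.001, 0.999, 0.05, 0.0]
ft_force: [0.5, -1.5, 0.3]
opening: 0.585
finger_force: 0.8
```

```bash
python3 - <<'E'
from h import *
import pickle
s=read_state();print(s['t'],s['eef_pos'],s['opening'],s['finger_force'],s['ft_force'])
c=capture("wrist");a=c["image"]
d=capture("top");pickle.dump(d,open("top2.pkl","wb"))
b=cv2.resize(d["image"][130:255,240:465],(640,356),interpolation=2)
cv2.imwrite("pics/w2.png",np.vstack([a[:240],b]))
E
```

```text
5.5333 [ 0.52900807 -0.38815011  0.00808176] 0.5851495218571954 0.7749368995428085 [ 0.46553596 -1.45264901  0.30795666]
```

View pics/w2.png

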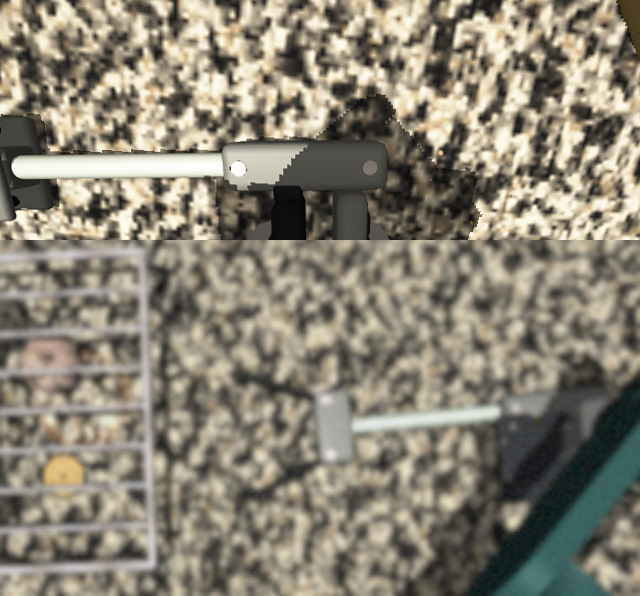

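```bash
python3 - <<'E'
from h import *
import pickle
c=pickle.load(open("top2.pkl","rb"))
f=lambda p:(np.array(p)-[0,240])/2.844+[240-.3,130-.3]
print(ray(c,f([[240,375],[245,497],[318,390],[322,462],[350,388],[356,458],[325,399],[333,455]]),[.016,.016,.032,.032,.032,.032,.032,.032]).round(4))
E
```

```text
[[ 0.6004 -0.1028  0.016 ]
 [ 0.493  -0.1089  0.016 ]
 [ 0.5858 -0.1705  0.032 ]
 [ 0.5236 -0.1746  0.032 ]
 [ 0.588  -0.1981  0.032 ]
 [ 0.5275 -0.2037  0.032 ]
 [ 0.5781 -0.1766  0.032 ]
 [ 0.5298 -0.1839  0.032 ]]
```

>>> jog_arm(
  rows="0 0 0 0;0 0 0 0;0 0 0 0;0 0 0 0;0 0 0 0;0 0 0 0;0 0 0 0;0 0 0 0",
  grip=0.56,
)

```text
t: 6.3
eef_pos: [0.5289, -0.388, 0.0081]
tcp_rot: [0.001, 0.999, 0.05, 0.0]
ft_force: [-0.4, -3.1, 4.0]
opening: 0.56
finger_force: 7.4
```

>>> jog_arm(
  rows="-0.5 -5 0 0;-1 -9 0 0;-1.5 -12 0 0;-1.5 -13 0 0;-1.5 -13 0 0;-1.5 -13 0 0;-1.5 -13 0 0;-1.5 -12 0 0",
)

```text
t: 6.97
eef_pos: [0.5095, -0.298, 0.008]
tcp_rot: [0.0, 0.999, 0.05, 0.001]
ft_force: [0.3, -2.9, 5.3]
opening: 0.561
finger_force: 7.6
```

```bash
python3 - <<'E'
from h import *
import pickle
s=read_state();print(s['t'],s['eef_pos'],s['opening'],s['finger_force'],s['ft_force'])
d=capture("top");pickle.dump(d,open("top3.pkl","wb"))
b=cv2.resize(d["image"][140:250,230:380],None,fx=5,fy=5,interpolation=2)
cv2.imwrite("pics/t3.png",b)
E
```

```text
6.9667 [ 0.50947837 -0.29795505  0.00801465] 0.5605557499922518 7.567740753293037 [ 0.29876248 -2.904524    5.29840996]
```

View pics/t3.png

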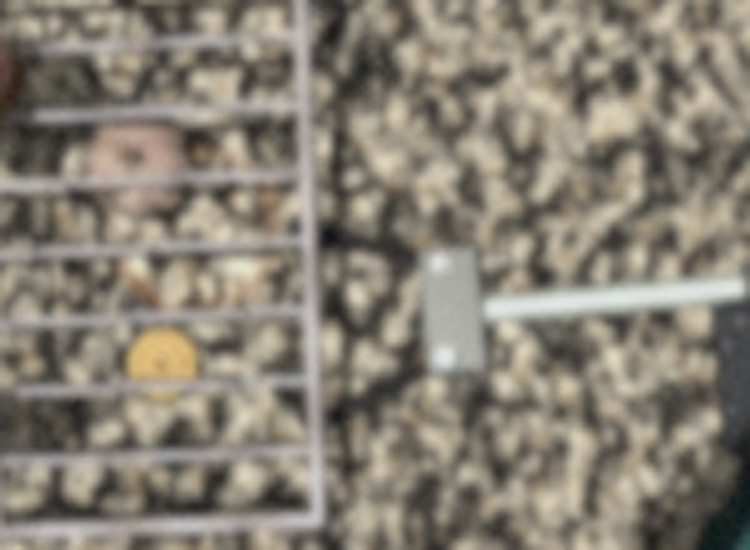

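```bash
python3 - <<'E'
from h import *
import pickle
c=pickle.load(open("top3.pkl","rb"))
f=lambda p:np.array(p)/5+[230-.4,140-.4]
r=ray(c,f([[421,250],[476,248],[428,373],[484,370],[440,262],[445,357],[485,307],[745,287],[162,362]]),[.032]*6+[.02]*2+[.015]).round(4)
print(r,r[:4].mean(0)); d=r[6]-r[7];print(90-np.degrees(np.arctan2(d[1],d[0])), (r[4]-r[5])[:2])
E
```

```text
[[ 0.5668 -0.0782  0.032 ]
 [ 0.5682 -0.1052  0.032 ]
 [ 0.5064 -0.0827  0.032 ]
 [ 0.5083 -0.11    0.032 ]
 [ 0.561  -0.0876  0.032 ]
 [ 0.5144 -0.0909  0.032 ]
 [ 0.5402 -0.11    0.02  ]
 [ 0.5521 -0.2387  0.02  ]
 [ 0.5106  0.0511  0.015 ]] [ 0.537425 -0.094025  0.032   ]
-5.28272437925763 [0.0466 0.0033]
```

Head tracks the hand rigidly (yaw about 5.5°). Moving on 92 mm forward and 12 mm sideways.

>>> jog_arm(
  rows="-1.5 -8 0 0;-2 -13 0 0;-2 -13 0 0;-2 -13 0 0;-1.5 -13 0 0;-1.5 -13 0 0;-1 -12 0 0;-0.5 -7 0 0",
)

```text
t: 7.68
eef_pos: [0.4877, -0.2072, 0.0077]
tcp_rot: [0.0, 0.999, 0.05, 0.0]
ft_force: [0.5, -3.8, 5.5]
opening: 0.565
finger_force: 7.4
```

```bash
python3 - <<'E'
from h import *
import pickle
s=read_state();print(s['t'],s['eef_pos'],s['opening'],s['finger_force'],s['ft_force'])
d=capture("top");pickle.dump(d,open("top4.pkl","wb"))
cv2.imwrite("pics/t4.png",cv2.resize(d["image"][140:250,230:380],None,fx=5,fy=5,interpolation=2))
E
```

```text
7.6833 [ 0.48767805 -0.20716168  0.00773847] 0.5650513994181104 7.3542270809412 [ 0.48343573 -3.80115129  5.46951928]
```

View pics/t4.png

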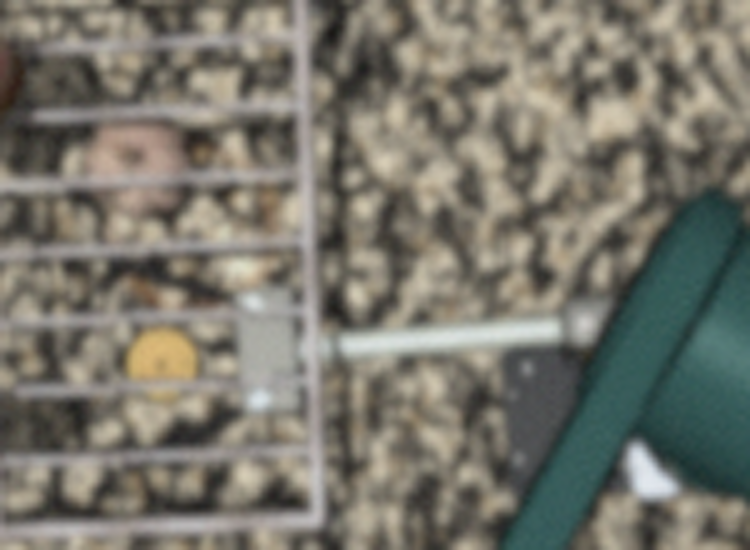

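The tea light (162,362) lies on the tool axis, about 55 mm ahead of the head centre (266,350). That's right for closing, so squeeze.

>>> jog_arm(
  rows="0 0 0 0;0 0 0 0;0 0 0 0;0 0 0 0;0 0 0 0;0 0 0 0;0 0 0 0;0 0 0 0",
  grip=0.47,
)

```text
t: 8.4
eef_pos: [0.4877, -0.2081, 0.0076]
tcp_rot: [0.0, 0.999, 0.05, -0.0]
ft_force: [-1.0, -4.0, 5.7]
opening: 0.472
finger_force: 11.3
```

>>> jog_arm(
  rows="0 0 0 0;0 0 0 0;0 0 0 0;0 0 0 0;0 0 0 0;0 0 0 0;0 0 0 0;0 0 0 0",
  grip=0.45,
)

```text
t: 9.07
eef_pos: [0.4877, -0.2083, 0.0076]
tcp_rot: [0.0, 0.999, 0.05, -0.0]
ft_force: [0.2, -5.9, 4.5]
opening: 0.45
finger_force: 12.4
```

```bash
python3 - <<'E'
from h import *
d=capture("top");a=cv2.resize(d["image"][185:235,235:300],None,fx=8,fy=8,interpolation=2)
s=capture("side");b=cv2.resize(s["image"][140:215,265:385],(520,325),interpolation=2)
cv2.imwrite("pics/t5.png",np.vstack([a,b])[:600] if 0 else cv2.resize(np.vstack([a,b]),None,fx=.82,fy=.82))
E
```

```text
(no output)
```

View pics/t5.png

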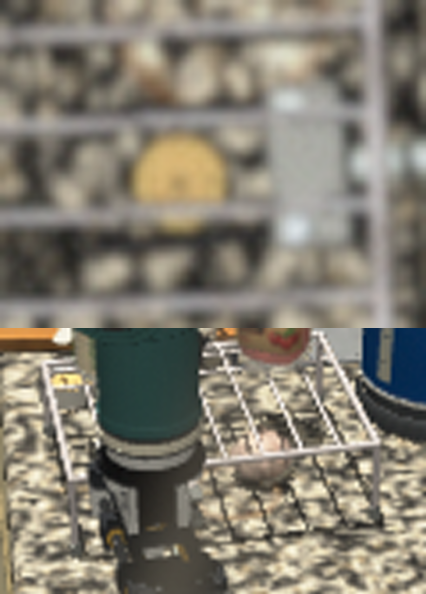

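>>> jog_arm(
  rows="0 0 0 0;0 0 0 0;0 0 0 0;0 0 0 0;0 0 0 0;0 0 0 0;0 0 0 0;0 0 0 0",
  grip=0.42,
)

```text
t: 9.83
eef_pos: [0.4877, -0.2082, 0.0076]
tcp_rot: [0.0, 0.999, 0.05, -0.0]
ft_force: [-0.2, -3.5, 4.7]
opening: 0.432
finger_force: 30.0
```

```bash
cat > tl.py <<'E'
from h import *
import pickle
def tl(c,box=(200,245,235,345)):
    r0,r1,c0,c1=box
    h=cv2.cvtColor(c["image"][r0:r1,c0:c1],cv2.COLOR_BGR2HSV)
    m=cv2.inRange(h,(12,110,110),(28,255,255));m=cv2.morphologyEx(m,cv2.MORPH_CLOSE,np.ones((5,5)))
    n,l,s,ce=cv2.connectedComponentsWithStats(m);k=1+np.argmax(s[1:,4]);x,y,w,hh,a=s[k]
    p=[x+c0+(w-1)/2,y+r0+(hh-1)/2];return p,s[k],ray(c,[ce[k]+[c0,r0]],.015)[0].round(4)
E
python3 - <<'E'
from tl import *
for n in("top0","top3","top4"): print(n,tl(pickle.load(open(n+".pkl","rb"))))
c=capture("top");pickle.dump(c,open("top6.pkl","wb"));print(tl(c))
a=cv2.cvtColor(pickle.load(open("top4.pkl","rb"))["image"],6).astype(int);b=cv2.cvtColor(c["image"],6).astype(int)
print((b-a)[196:228,248:292:1][:, ::2])
E
```

```text
top0 ([np.float64(262.0), np.float64(210.5)], array([21,  7, 13,  8, 82], dtype=int32), array([0.5138, 0.0516, 0.015 ]))
top3 ([np.float64(261.5), np.float64(210.0)], array([21,  6, 12,  9, 83], dtype=int32), array([0.514 , 0.0516, 0.015 ]))
top4 ([np.float64(262.0), np.float64(210.5)], array([21,  7, 13,  8, 83], dtype=int32), array([0.514, 0.051, 0.015]))
([np.float64(262.0), np.float64(210.0)], array([21,  6, 13,  9, 89], dtype=int32), array([0.515 , 0.0518, 0.015 ]))
[[   0    4    7   25   20   49   45   79  104  121   89   98   57    8
     6    0   -2    0    5   -6   -1    6]
 [  -6   -1    0    4    5   13   20   45   72  108   84  111   92   19
    18    8   -5   -1    2  -18   -5    6]
 [  -2    1    2    3    0    5    7   14   33   65   63  102  115   39
    51   22  -16   -1    2  -32  -26   11]
 [  -1    4    1   -1    0   -4    2    0    8   22   36   64   89   44
    76   33  -30  -10    3  -40  -49    4]
 [  -1   -2   -1   -3   -1   -2    0   -5  -12   -3    2   19   37   12
    66   39  -33  -22    3  -30  -29    3]
 [   0    2   -1   -4   -3   -4   -2  -11  -22  -
[... 2356 characters left out ...]
-50  -27]
 [  -6  -21  -24  -34  -45  -49  -52  -41  -43  -54  -51  -28   -6   14
    65   62   10  -12    0    3  -10   -7]
 [  -6   -5   -8   -8  -12  -16  -16  -12  -16  -24   -9   13   16   18
    64   52    6   -3    0    3    3    3]
 [   2   -2   -2   -1   -2   -2    1   -1   -1    0   19   54   38   19
    45   36    5   -1    2    0   -1   -1]
 [  -1    3    2    1   -2   -1    0    2   -1   17   41   81   60   12
    20   12    1   -2   -2    0   -1    4]
 [  -1    2    0    1   -1    1    2    5    5   24   49   88   49    6
     6    2   -2   -2    0   -3    0   -1]
 [   3    2   -3   -2    2    3    3    7    7   21   47   65   30    0
     2    1    0    1   -1   -1   -1   -2]]
```

The brightness change shows both jaws now hugging the tea light (lower jaw along row 220, upper tip at row 206). It is held, so draw it out.

>>> jog_arm(
  rows="0 2 0 0;0 4 0 0;0 6 0 0;0 8 0 0;0 8 0 0;0 8 0 0;0 8 0 0;0 8 0 0",
)

```text
t: 10.55
eef_pos: [0.4932, -0.2555, 0.0078]
tcp_rot: [-0.004, 0.999, 0.051, -0.0]
ft_force: [0.3, 6.7, 10.0]
opening: 0.435
finger_force: 30.0
```

```bash
python3 -c "
from tl import *
c=capture('top');print(tl(c))"
```

```text
([np.float64(281.0), np.float64(209.0)], array([ 40,   5,  13,   9, 101], dtype=int32), array([0.518 , 0.0039, 0.015 ]))
```

It follows (y 0.051 → 0.004). Continue.

>>> jog_arm(
  rows="0 8 0 0;0 8 0 0;0 8 0 0;0 8 0 0;0 8 0 0;0 8 0 0;0 8 0 0;0 8 0 0",
)

```text
t: 11.27
eef_pos: [0.4998, -0.3191, 0.0077]
tcp_rot: [-0.004, 0.999, 0.051, -0.0]
ft_force: [-0.7, 6.8, 10.5]
opening: 0.429
finger_force: 30.0
```

>>> jog_arm(
  rows="0 8 0 0;0 8 0 0;0 8 0 0;0 8 0 0;0 6 0 0;0 4 0 0;0 2 0 0;0 0 0 0",
)

```text
t: 11.93
eef_pos: [0.5044, -0.3634, 0.0077]
tcp_rot: [-0.004, 0.999, 0.051, -0.0]
ft_force: [0.0, 6.3, 9.1]
opening: 0.431
finger_force: 30.0
```

```bash
python3 -c "
from tl import *
c=capture('top');print(tl(c,(190,245,270,345)))"
```

```text
([np.float64(323.5), np.float64(206.5)], array([ 48,  10,  12,  14, 117], dtype=int32), array([ 0.5276, -0.1024,  0.015 ]))
```

>>> jog_arm(
  rows="0 0 0 0;0 0 0 0;0 0 0 0;0 0 0 0;0 0 0 0;0 0 0 0;0 0 0 0;0 0 0 0",
  grip=0.55,
)

```text
t: 12.65
eef_pos: [0.5036, -0.3625, 0.0063]
tcp_rot: [-0.005, 0.999, 0.051, -0.001]
ft_force: [-0.4, 5.6, 6.7]
opening: 0.55
finger_force: 3.8
```

>>> jog_arm(
  rows="0 0 0 0;0 0 0 0;0 0 0 0;0 0 0 0;0 0 0 0;0 0 0 0;0 0 0 0;0 0 0 0",
  grip=0.8,
)

```text
t: 13.32
eef_pos: [0.504, -0.3678, 0.0074]
tcp_rot: [-0.0, 0.999, 0.05, -0.0]
ft_force: [0.3, 0.6, 0.4]
opening: 0.805
finger_force: 0.0
```

>>> jog_arm(
  rows="0 0 -5 0;0 0 -10 0;0 0 -15 0;0 0 -20 0;0 0 -25 0;0 0 -25 0;0 0 -25 0;0 0 -15 0",
)

```text
t: 13.98
eef_pos: [0.5052, -0.3687, 0.1525]
tcp_rot: [0.002, 0.999, 0.05, 0.002]
ft_force: [-0.0, -1.1, 0.6]
opening: 0.801
finger_force: 0.0
```

>>> jog_arm(
  rows="0 30 0 0;0 30 0 0;0 30 0 0;0 30 0 0;0 0 0 0;0 0 0 0;0 0 0 0;0 0 0 0",
)

```text
t: 14.65
eef_pos: [0.5164, -0.486, 0.1484]
tcp_rot: [0.0, 0.999, 0.051, 0.0]
ft_force: [0.1, 0.2, -0.2]
opening: 0.802
finger_force: 0.0
```

```bash
python3 - <<'E'
from tl import *
c=capture('top');print(tl(c,(190,245,270,345)))
a=cv2.resize(c["image"][140:250,240:440],(760,418),interpolation=2)
cv2.imwrite("pics/end.png",a)
E
```

```text
([np.float64(323.5), np.float64(206.5)], array([ 48,  11,  12,  12, 107], dtype=int32), array([ 0.5275, -0.1027,  0.015 ]))
```

View pics/end.png

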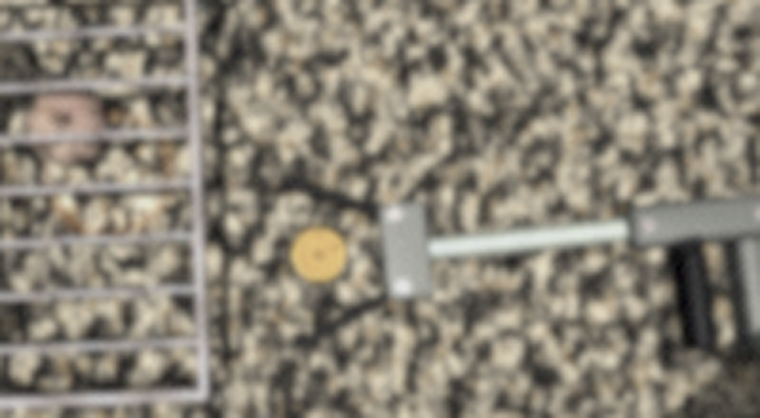

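The tea light (319,254) stands clear of the shelf between the open jaws, the garlic (65,122) is unmoved, and the hand is free. Handing in.

```bash
python3 -c "
from h import *
print(job_done())"
```

```text
the job is handed in; nothing more can be done
None
```

I drew the tea light out from under the shelf with the reacher, left it standing free between the open jaws about 70 mm outside the shelf's right edge with the garlic unmoved, and handed the job in at about 15 s; the hand-in gave no verdict, and the contact force in the jaws was never measured directly.

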